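Seat the easel wheel and snap its hairpin clip home

ROBOT

A 7-joint arm with a two-finger parallel gripper is mounted at the origin on a cart in front of the work surface, level with it; the furniture and walls round the work are solid. World frame = base frame: x ahead of the robot, y to its left, z up, the work surface at z = 0. Lengths are in mm, angles in rad, forces in N, time in s.
With the tool pointing down it reaches from about 400 to 875 mm from the base axis. Payload 4.4 kg.
Tool frame: the origin (TCP) lies at the very end of the fingers, on their centre line; the grasp point (between the pads) lies 19 mm behind it; z points along the fingers, y is the direction in which the jaws open and shut (so a half turn about z gives the same grasp; the last joint's range is limited). The gripper opens to 85 mm and grips with 20 to 120 N. Pads are 22 mm wide; open, the fingers measure 114 mm over their backs; the gripper's body (76 mm by 85 mm) begins 54 mm behind the grasp point. The pads swing forward as they close: fully open they stand 13 mm farther back than shut.
Start: joints at [-1.364, 0.628, 0.038, 1.517, -0.027, 0.996, -0.02], TCP at [175.104, 625.984, 231.313] pointing down, gripper open.
Joint ranges: [-3.06, 3.06], [-0.37, 2.12], [-1.25, 1.32], [0.18, 2.47], [-1.1, 4.24], [0.23, 1.98], [-2.94, 2.94]. Speed limits (rad/s): [2.57, 2.57, 3.14, 3.14, 3.14, 3.14, 3.14].

INTERFACE

Orientations are given as [roll, pitch, yaw] about the fixed x, y, z axes, in that order (R = Rz(yaw) Ry(pitch) Rx(roll)).
In Python, from cell import ctrl gives the robot as it stands.
- The arm moves only by the shell command python3 -m crank 'ROWS' [OPENING]. ROWS is JSON, a list that holds one entry, the list of rows, each a list of 6 numbers: the shift along the tool's x, y, z in units of 30 mm (1.0 is 30 mm), then the turn, a rotation vector about the tool's x, y, z in units of 6 degrees (1.0 is 6 degrees). In form: [[[tx, ty, tz, rx, ry, rz], ...]]. A call has 1 to 12 rows; each row shifts and turns the pose as measured when the row begins, along the tool's axes as they then stand; what a row does not reach is not made up. A row lasts 1/12 s, in which the tool goes at most 41.7 mm and 7.16 degrees, less where a joint would pass 70% of its speed; a pose out of reach is approached as far as the arm can. A call is refused whole if a number of a shift passes 1 or a number of a turn 1, either way. A call with a gripper value outside its range is refused whole. OPENING is the gripper command: -1 is fully open, 1 is shut, values between are in proportion, set as the call begins (- or left out, the last holds). The fingers move at their own pace and stop on an object; the grip force is fixed at half the most. Time passes only in rows, so rows that do not move let the fingers close. It gives the time, the measured TCP pose, the force and the opening at its end, in the units of the state.
- ctrl.read_state(): the state, without advancing time (a new reading comes with each control period).
- ctrl.get_image(name): name is "scene" or "side" or "wrist"; returns a dict with "color" (384x512x3 uint8, red, green, blue), "depth" (384x512 float32, mm along the optical axis (not along the pixel's ray), 0 where there is no reading), "camera_matrix" (3x3 intrinsics, pixels), "R" (3x3) and "t" (3): a world point X has camera coordinates R X + t. Camera axes: x right, y down, z forward; pixel columns grow to the right and rows downward; lengths in mm; the calibration is good to about 2 mm. The wrist camera is an equidistant fisheye: a pixel r from the principal point sees the ray r / f radians off the axis. A picture is of the moment at which its call begins.
- ctrl.finish_job(): hands the job in, once; it reports no verdict.
Trained networks look in a picture, given as the dict that the camera call returned (one of the last four; its "shot" number tells which), for a name from the list of things; names that differ only in an ending like _2 or _b are one class to them, and where a whole thing is asked for, a point or a joint stands for the part that bears it (a point fixed in the world has none). Each returns a list of dicts, best first, with "conf" (0 to 1); they miss things now and then, are a little off and sometimes report something else, mostly with a low value. They report only what shows in the picture. A call takes as long as a camera call.
- ctrl.search_frame(query, picture): "extent" ([centre column, centre row, width, height] in pixels, round what is visible of it).
The state is a dict: "clock": time; "qpos": joint angles; "qd": joint speeds; "tau": joint torques, N m; "eef_pos": TCP position; "tool_rot": TCP orientation; "force": force on the tool from outside, world axes, zero at the start; "torque": the same for the moment, N m; "width": finger opening in mm.
Only numpy, scipy, OpenCV 4.12 (cv2) and the standard library are available. Lean on these libraries where they do the work, as an engineer would, in place of code of your own. Each camera call takes 0.05 s, during which the arm holds its last target. There are 200 camera calls.

TASK

The new wheel of the easel foot sits stiffly on its axle and stands too high: press it down on its shoulder until the groove of the axle is free above the hub. Then take the hairpin clip by its red grip and slide it sideways over the groove, just above the hub, until its legs snap shut round the shank, as at the other end, and let go. Feel your way: the wheel gives way at about 5 N, the clip snaps in at about 6 to 12 N, and no push may pass 25 N. Stop as soon as the clip has snapped: its legs draw it home by themselves, and driving it on with more than about 7 N would bend it. Also leave the things around where they are.

Things in the scene. Friction and masses are not known exactly. Their poses are not given: they have to be found in the camera images.
- wheel (a joint): how far the grey wheel with the black tyre (66 mm across, 26 mm thick, flat) stands above its shoulder on the axle near the foot's free end: 0 is fully down, 0.012 m the highest. It slides down stiffly when its upper face is pressed, and stays
- slot_middle (a point): point on the foot, not on the axle, at the height of the axle's shoulder; z up, y along the foot to its free end, 56 mm away. The axle with the wheel is upright, screwed tight through a slotted plate up to 14 mm to either side of this point along y, nothing along x. Where in that range is not measured: look, or feel for it
- foot: the easel's foot, a wooden beam 300 (y) x 46 x 40 mm fixed to the table; origin under its middle. Heights above slot_middle: upper face of the seated wheel's hub (36 mm across) 26 mm, of its tyre 25 mm; groove in the axle 25 to 33 mm; above it a cap 15 mm thick, tapered, its tip 44 mm. A fixed wheel with its clip is fitted at the other end (-y)
- clip_grip (a point): centre of the clip's upright red plastic grip, 22 mm long (x), 14 mm wide (y), 20 mm tall, its underside level with that of the 4 mm wire. z up; the two spring legs point along x. The middle of the round eye between the legs lies 48 mm ahead (x) of this point
- clip: the whole clip, origin under the middle of its eye. Ahead of the eye its legs narrow to a throat 6.5 mm wide (6 mm ahead), then flare to 21 mm at the tips (17 mm ahead). Home, the eye lies round the shank (the 11 mm thick part of the axle in its groove) and both bows (left_bow, right_bow: the legs' outermost points beside the eye) stand about 7.5 mm from the shank's axis; driven 1 to 2 mm on, the back of the eye jams on it
- red_eraser: worn red eraser, 45 x 28 x 12 mm; leave alone
- tube_blue: used paint tube with a blue band, 132 mm, on the wooden board; origin under it; leave alone
- felt_pen: red and white marker, 135 mm, on the wooden board; leave alone
- tube_yellow: used paint tube, yellow and green, 125 mm, on the table; leave alone

How it is judged:
By the outcome, as a careful person would: the job done as asked, in the order asked, and still so for the second after the job is handed in, with the robot touching nothing.
It also fails if it takes over 67 s, if anything falls off the work surface, if the arm or the gripper's body presses on something with over 40 N, if the wrist force passes 120 N, or if a joint passes its speed limit or range.

## Working session

There is one attempt and no reset: what is moved stays moved. The work goes in short steps, Python scripts to look and compute and a shell command to move; the robot and the scene stay as the last step left them, time stands still between calls to the robot, and variables do not carry over. Pictures are saved under pics/ and viewed, about 8 in all and at most 12, crops included, and the job is handed in when it is done.

```bash
ls; mkdir -p pics; python3 - <<'E'
from cell import ctrl
import cv2,numpy as np,pickle
s=ctrl.read_state();print({k:np.round(v,3).tolist() for k,v in s.items()})
ims=[]
for n in ["scene","side","wrist"]:
    p=ctrl.get_image(n);pickle.dump(p,open(f'pics/{n}0.pkl','wb'));ims.append(p['color'][:,:,::-1])
    print(n,np.round(p['camera_matrix'],1).tolist(),np.round(p['R'],3).tolist(),np.round(p['t'],1).tolist())
    for q in ["wheel","clip","clip_grip","foot","tube_blue"]:
        print(q,[(np.round(d['extent']).tolist(),round(d['conf'],2)) for d in ctrl.search_frame(q,p)][:3])
    cv2.imwrite(f'pics/{n}0.png',cv2.resize(ims[-1],(800,600),interpolation=cv2.INTER_CUBIC))
E
```

```text
pics
{'clock': 0.0, 'qpos': [-1.364, 0.629, 0.038, 1.518, -0.027, 0.996, -0.02], 'qd': [0.001, 0.002, 0.0, -0.001, 0.001, -0.002, 0.0], 'tau': [-0.0, -56.341, 1.226, -19.344, 0.011, 0.011, 0.0], 'eef_pos': [174.911, 625.377, 230.387], 'tool_rot': [-3.14, -0.0, 2.869], 'force': [0.04, -0.578, 0.056], 'torque': [0.009, 0.004, 0.011], 'width': 85.524}
scene [[441.4, 0.0, 260.1], [0.0, 441.4, 189.6], [0.0, 0.0, 1.0]] [[0.789, -0.615, 0.013], [-0.479, -0.628, -0.614], [0.385, 0.478, -0.789]] [-414.4, 272.6, 1374.4]
wheel [([240.0, 186.0, 21.0, 18.0], 0.56)]
clip []
clip_grip [([307.0, 280.0, 2.0, 9.0], 0.67)]
foot [([256.0, 214.0, 64.0, 67.0], 0.7)]
tube_blue [([255.0, 148.0, 29.0, 20.0], 0.58)]
side [[469.3, 0.0, 250.3], [0.0, 469.3, 185.2], [0.0, 0.0, 1.0]] [[0.987, -0.158, 0.001], [-0.099, -0.62, -0.778], [0.123, 0.768, -0.628]] [-517.9, 95.8, 1288.0]
wheel [([226.0, 178.0, 27.0, 20.0], 0.72)]
clip [([240.0, 310.0, 13.0, 33.0], 0.51)]
clip_grip [([240.0, 310.0, 16.0, 32.0], 0.5)]
foot [([232.0, 214.0, 43.0, 91.0], 0.83)]
tube_blue [([276.0, 150.0, 48.0, 9.0], 0.67)]
wrist [[297.3, 0.0, 259.1], [0.0, 297.3, 194.9], [0.0, 0.0, 1.0]] [[0.27, 0.963, -0.0], [0.913, -0.256, 0.319], [0.307, -0.086, -0.948]] [-649.8, -41.6, 380.0]
wheel [([34.0, 364.0, 12.0, 18.0], 0.55)]
clip []
clip_grip [([123.0, 350.0, 18.0, 16.0], 0.37)]
foot [([24.0, 360.0, 45.0, 30.0], 0.6), ([124.0, 350.0, 17.0, 16.0], 0.26)]
tube_blue []
```

View pics/side0.png

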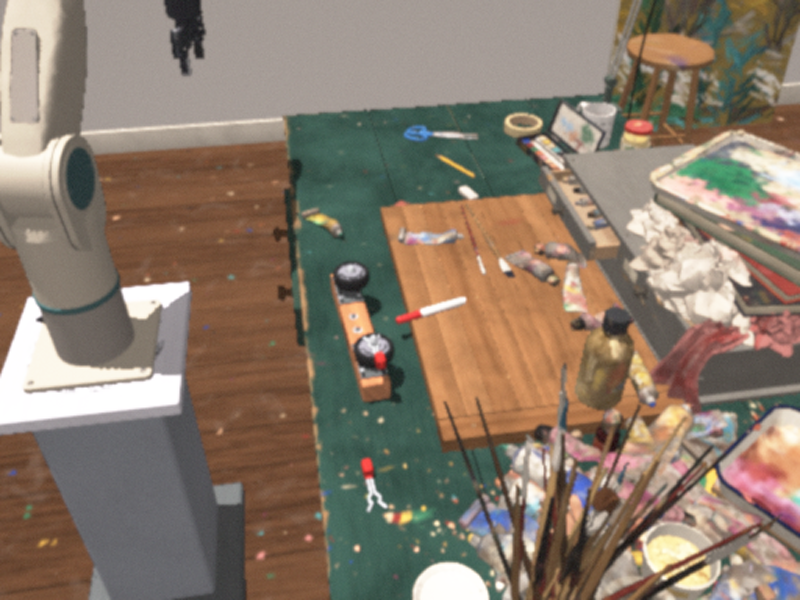

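View pics/scene0.png

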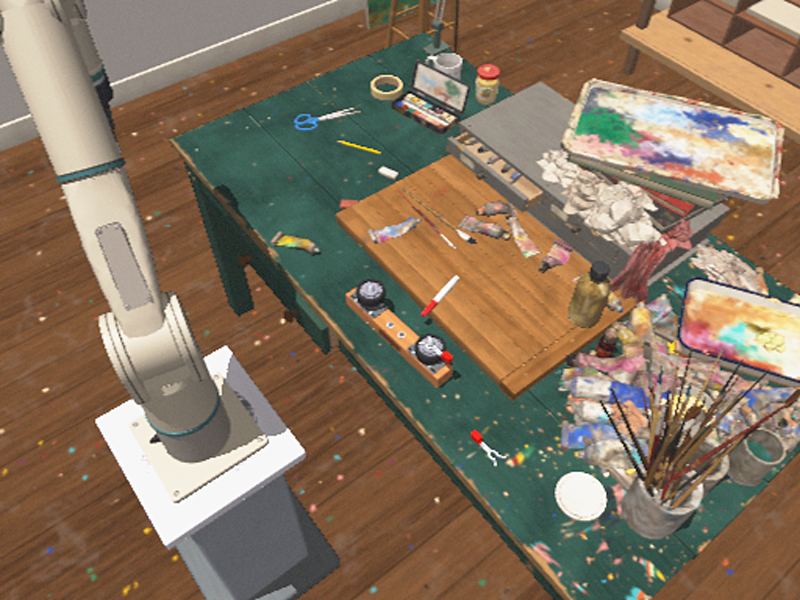

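The side picture shows the foot with the loose wheel at (351,277) and the fitted wheel with its clip at (373,350). The free clip lies with its grip at (368,467) and its legs down to (375,505). The scene picture agrees: wheel (370,292), clip (478,438) to (500,460).

```bash
cat > h.py <<'E'
import numpy as np,cv2,pickle
def world(p):
    K=p['camera_matrix'];d=p['depth'];v,u=np.mgrid[:d.shape[0],:d.shape[1]]
    c=np.stack([(u-K[0,2])/K[0,0]*d,(v-K[1,2])/K[1,1]*d,d],-1)
    W=(c-p['t'])@p['R'];W[d==0]=np.nan
    return W
def red(p):
    c=p['color'].astype(int);return (c[:,:,0]>120)&(c[:,:,1]<70)&(c[:,:,2]<80)
E
python3 - <<'E'
from h import *
for n in ["scene","side"]:
    p=pickle.load(open(f'pics/{n}0.pkl','rb'));W=world(p)
    m=red(p);k,l,st,ce=cv2.connectedComponentsWithStats(m.astype(np.uint8))
    for i in range(1,k):
        if st[i,4]>8:
            w=W[l==i];print(n,'red',ce[i].round(),st[i,4],np.nanmedian(w,0).round(),np.nanmin(w,0).round(),np.nanmax(w,0).round())
    f=512/800
    pts=dict(scene=[(370,292),(370,285),(430,345),(400,330),(510,375),(490,453),(500,462)],side=[(351,277),(351,270),(373,348),(355,318),(400,210),(372,490),(378,507)])[n]
    for a in pts: print(n,a,W[int(a[1]*f),int(a[0]*f)].round(1))
    # foot wood / clip crop
    x0,y0=(210,160) if n=='side' else (215,165)
    c=p['color'][y0:y0+170,x0:x0+120,::-1] 
    cv2.imwrite(f'pics/{n}c.png',cv2.resize(c,None,fx=3.3,fy=3.3,interpolation=cv2.INTER_CUBIC))
    # points in z bands near foot
    r=(W[:,:,2]>20)&(W[:,:,2]<130)&(W[:,:,0]>350)&(W[:,:,0]<600)&(abs(W[:,:,1])<250)
    q=W[r];print(len(q),q.min(0).round(),q.max(0).round())
    np.save(f'pics/{n}q.npy',q)
E
python3 -c "
import cv2,numpy as np
a=cv2.imread('pics/sidec.png');b=cv2.imread('pics/scenec.png');cv2.imwrite('pics/crop.png',np.hstack([a,b]))"
```

```text
scene red [312.  49.] 22 [1167.  448.   92.] [1152.  435.   83.] [1199.  478.   99.]
scene red [411. 183.] 11 [ 918. -325.   97.] [ 914. -331.   53.] [ 940. -315.  110.]
scene red [274. 197.] 41 [541. -60.  41.] [523. -68.   6.] [563. -36.  49.]
scene red [286. 228.] 40 [ 470. -201.   87.] [ 464. -211.   39.] [ 480. -185.   95.]
scene red [467. 229.] 10 [ 980. -542.   22.] [ 968. -554.   19.] [ 986. -533.   26.]
scene red [304. 279.] 46 [ 428. -346.   16.] [ 423. -357.   -2.] [ 440. -329.   22.]
scene red [455. 290.] 32 [ 657. -666.  177.] [ 646. -672.  156.] [ 673. -658.  211.]
scene (370, 292) [445.1  31.3  84.6]
scene (370, 285) [457.1  48.   80.6]
scene (430, 345) [ 465.1 -153.7   79.1]
scene (400, 330) [453.8 -68.6  42.9]
scene (510, 375) [ 571.4 -289.1   26.7]
scene (490, 453) [ 430.8 -385.     5.4]
scene (500, 462) [ 440.  -409.1   -8.1]
3204 [ 419. -250.   20.] [600. 250.  95.]
side red [412.  85.] 13 [1194.  439.   94.] [1171.  429.   90.] [1210.  445.  100.]
side red [261. 204.] 31 [543. -66.  40.] [523. -70.  34.] [564. -58.  46.]
side red [243. 231.] 40 [ 473. -210.   85.] [ 467. -215.   68.] [ 485. -179.   93.]
side red [235. 302.] 32 [ 433. -355.   15.] [ 427. -359.    3.] [ 440. -347.   21.]
side red [487. 322.] 19 [ 933. -522.   59.] [ 928. -531.   57.] [ 940. -513.   62.]
side (351, 277) [453.1  17.4  81.3]
side (351, 270) [454.9  31.6  88. ]
side (373, 348) [ 467.3 -162.7   75.6]
side (355, 318) [452.8 -43.4  37.8]
side (400, 210) [591.8 300.8  29.2]
side (372, 490) [ 436.7 -373.9   -3.9]
side (378, 507) [ 4.389e+02 -4.063e+02  1.000e-01]
3879 [ 422. -250.   20.] [600. 250.  94.]
```

View pics/crop.png

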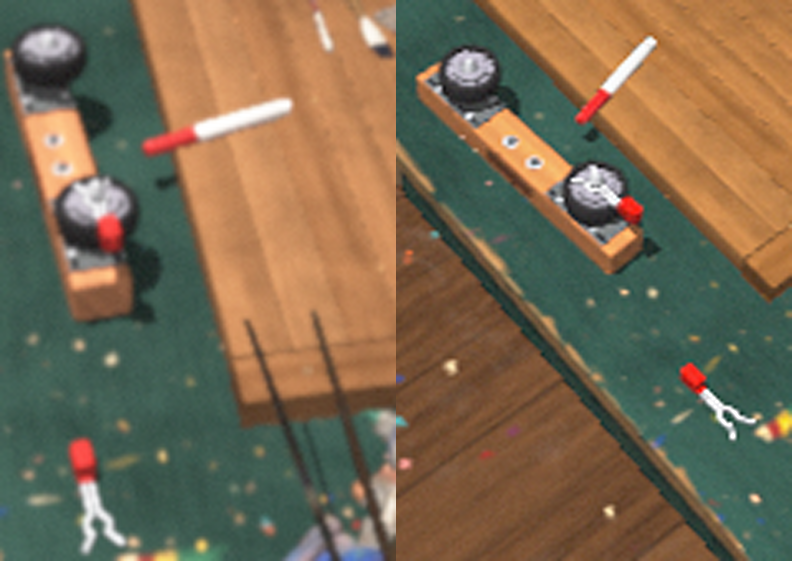

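The crops show the loose wheel at the +y end of the foot without a clip. The free clip lies on the table with its legs pointing along -y, so I can slide it in along -y from beyond the free end without turning it. I'll move over the wheel first.

```bash
python3 -m crank '[[[-0.79,-0.93,0.0,0,0,0],[-0.79,-0.93,0.0,0,0,0],[-0.79,-0.93,0.0,0,0,0],[-0.79,-0.93,0.0,0,0,0],[-0.79,-0.93,0.0,0,0,0],[-0.79,-0.93,0.0,0,0,0],[-0.79,-0.93,0.0,0,0,0],[-0.79,-0.93,0.0,0,0,0],[-0.79,-0.93,0.0,0,0,0]]]' -1
python3 -m crank '[[[-0.79,-0.93,0.0,0,0,0],[-0.79,-0.93,0.0,0,0,0],[-0.79,-0.93,0.0,0,0,0],[-0.79,-0.93,0.0,0,0,0],[-0.79,-0.93,0.0,0,0,0],[-0.79,-0.93,0.0,0,0,0],[-0.79,-0.93,0.0,0,0,0],[-0.79,-0.93,0.0,0,0,0]]]'
python3 -m crank '[[[0,0,0.1,0,0,1],[0,0,0.1,0,0,1],[0,0,0.1,0,0,1],[0,0,0.1,0,0,1],[0,0,0.1,0,0,1],[0,0,0.1,0,0,1],[0,0,0.1,0,0,1],[0,0,0.1,0,0,1],[0,0,0.1,0,0,1],[0,0,0.1,0,0,1],[0,0,0.1,0,0,1]]]' 0.3
python3 - <<'E'
from cell import ctrl
import cv2,pickle,numpy as np
s=ctrl.read_state();print(np.round(s['qpos'],2))
p=ctrl.get_image("wrist");pickle.dump(p,open('pics/w1.pkl','wb'));cv2.imwrite('pics/w1.png',cv2.resize(p['color'][:,:,::-1],(800,600),interpolation=cv2.INTER_CUBIC))
E
```

```text
clock: 1.65
eef_pos: [312.8, 325.2, 228.6]
tool_rot: [3.132, -0.004, 2.886]
force: [0.3, -0.8, 0.1]
width: 85.1
clock: 2.32
eef_pos: [445.2, 48.3, 228.3]
tool_rot: [3.126, 0.002, 2.888]
force: [-0.3, 0.1, -0.6]
width: 85.3
clock: 3.23
eef_pos: [453.4, 34.0, 197.4]
tool_rot: [3.121, -0.01, 1.658]
force: [-0.2, -0.1, 0.3]
width: 30.0
[-0.44  0.43  0.43  2.1  -0.31  0.65  0.29]
```

View pics/w1.png

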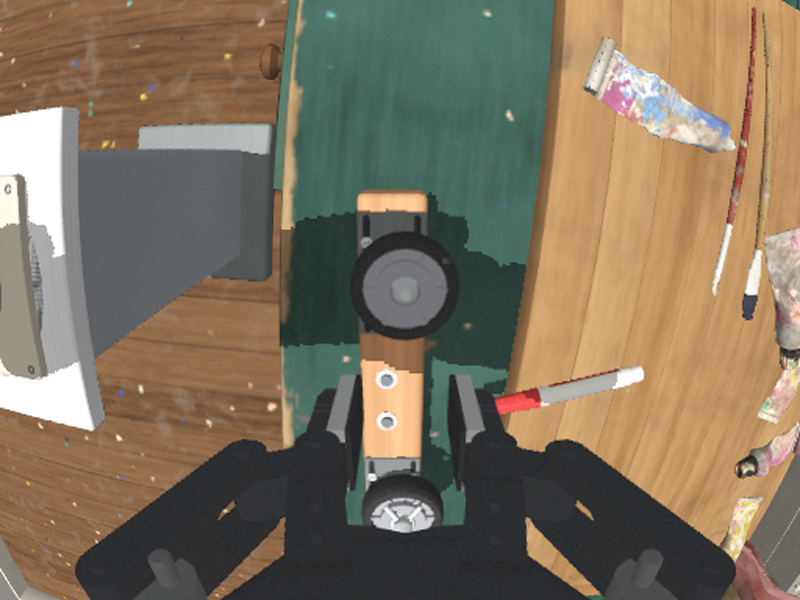

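The wrist picture shows the loose wheel with its cap tip at (404,290), the foot's free end at the row 190 edge from (358) to (427), and the fitted clip at (403,515).

```bash
cat >> h.py <<'E'
def wworld(p):
    K=p['camera_matrix'];d=p['depth'];v,u=np.mgrid[:d.shape[0],:d.shape[1]]
    x=(u-K[0,2])/K[0,0];y=(v-K[1,2])/K[1,1];r=np.hypot(x,y)+1e-9;k=np.tan(r)/r
    W=(np.stack([x*k*d,y*k*d,d],-1)-p['t'])@p['R'];W[d==0]=np.nan
    return W
E
python3 - <<'E'
from h import *
p=pickle.load(open('pics/w1.pkl','rb'));W=wworld(p);f=.64
for a in [(404,290),(404,284),(380,290),(428,290),(404,262),(404,315),(404,245),(404,328),(362,290),(447,290),(360,196),(425,196),(392,202),(392,365),(392,450),(366,365),(420,365),(370,220),(403,500),(403,525)]:
    print(a,W[int(a[1]*f),int(a[0]*f)].round(1))
# wheel top pts
u0,v0=404*f,288*f
v,u=np.mgrid[:384,:512];r=np.hypot(u-u0,v-v0)
for lo,hi in [(0,4),(4,8),(10,16),(17,20),(21,25),(26,30),(31,36)]:
    m=(r>=lo)&(r<hi);print(lo,hi,np.nanpercentile(W[m][:,2],[5,50,95]).round(1),np.nanmean(W[m],0).round(1))
m=(r<40)&(W[:,:,2]>66)
w=W[m];print(m.sum(),w.min(0).round(1),w.max(0).round(1),((w.min(0)+w.max(0))/2).round(1))
(c,rad)=cv2.minEnclosingCircle(w[:,:2].astype(np.float32));print('circle',c,rad)
# wood top mask
c=p['color'].astype(int);m=(W[:,:,2]>36)&(W[:,:,2]<50)&(c[:,:,0]-c[:,:,2]>50)&(W[:,:,0]<500)&(W[:,:,0]>400)
rect=cv2.minAreaRect(W[m][:,:2].astype(np.float32));print(rect,W[m].min(0),W[m].max(0),np.median(W[m][:,2]))
E
```

```text
(404, 290) [454.4  41.8  88.8]
(404, 284) [454.3  44.1  83.8]
(380, 290) [441.2  38.1  79.6]
(428, 290) [468.4  40.5  80.6]
(404, 262) [453.5  55.3  76.9]
(404, 315) [456.1  24.1  80.4]
(404, 245) [452.5  65.9  79.6]
(404, 328) [457.1  14.   74.5]
(362, 290) [430.2  36.9  78.6]
(447, 290) [480.7  40.7  77.7]
(360, 196) [423.   88.1  38.4]
(425, 196) [ 4.68e+02  8.87e+01 -4.00e-01]
(392, 202) [443.5  85.6  39.2]
(392, 365) [452.3 -28.4  39.7]
(392, 450) [ 457.8 -104.    39.3]
(366, 365) [434.5 -30.1  39.1]
(420, 365) [472.4 -27.1  39.1]
(370, 220) [430.3  73.7  41.9]
(403, 500) [ 468.4 -132.1   66.9]
(403, 525) [ 469.2 -144.9   82.1]
0 4 [84.6 87.7 89.9] [454.9  41.9  87.5]
4 8 [70.2 83.9 89.5] [455.1  40.9  83.1]
10 16 [79.7 80.7 81.8] [455.2  40.1  80.7]
17 20 [74.6 80.3 81.7] [455.4  39.6  79.3]
21 25 [73.8 75.1 78.1] [455.5  38.6  75.3]
26 30 [75.7 79.7 80.9] [455.3  39.4  79.4]
31 36 [-1.  76.7 80.2] [456.5  32.5  58.4]
3722 [423.    7.2  66. ] [487.8  71.3  90.6] [455.4  39.2  78.3]
circle (455.5003662109375, 38.94876480102539) 32.52987289428711
((451.36669921875, -10.341239929199219), (45.8048095703125, 204.65228271484375), 4.462996959686279) [ 420.93542162 -114.08483971   36.00035958] [480.75605231  92.16252255  43.18219564] 39.315198486984755
```

```bash
cat >> h.py <<'E'
from scipy.spatial.transform import Rotation as Ro
def go(pos,yaw,s):
    "shift and turn still to do, tool axes, in row units"
    R=Ro.from_euler('xyz',s['tool_rot']);T=Ro.from_euler('xyz',[np.pi,0,yaw])
    d=R.inv().apply(np.array(pos)-s['eef_pos'])/30;r=np.degrees((R.inv()*T).as_rotvec())/6
    print('shift',d.round(3),'turn',r.round(3));return d,r
E
python3 - <<'E'
from h import *
from cell import ctrl
s=ctrl.read_state();print(s['eef_pos'],s['force']);go([455.3,39.5,90],1.65,s)
E
```

```text
[453.11174614  34.05104583 196.9048023 ] [-0.54246894 -0.65276144 -0.96817753]
shift [0.14  0.019 3.566] turn [ 0.184 -0.093  0.028]
```

```bash
python3 -m crank '[[[0.14,0.02,0.0,0.18,-0.09,0.03],[0,0,0.8,0,0,0],[0,0,0.8,0,0,0],[0,0,0.7,0,0,0],[0,0,0.6,0,0,0],[0,0,0.2,0,0,0],[0,0,0,0,0,0],[0,0,0,0,0,0]]]' 0.4
python3 - <<'E'
from h import *
from cell import ctrl
s=ctrl.read_state();print(s['eef_pos'],s['force'],s['width']);go([455.3,39.5,85],1.65,s)
E
```

```text
clock: 3.95
eef_pos: [457.6, 40.0, 103.0]
tool_rot: [3.134, -0.001, 1.668]
force: [0.0, 1.0, 0.2]
width: 25.2
[457.63073571  40.03664946 103.03174035] [0.03697917 1.00195233 0.17652102] 25.15839863301492
shift [-0.011 -0.084  0.6  ] turn [ 0.073 -0.015  0.17 ]
```

```bash
python3 -m crank '[[[0,-0.08,0.2,0.07,0,0.1],[0,0,0.2,0,0,0],[0,0,0.15,0,0,0],[0,0,0,0,0,0]]]'
python3 -m crank '[[[0,0,0.04,0,0,0],[0,0,0.04,0,0,0]]]'
python3 -m crank '[[[0,0,0.04,0,0,0],[0,0,0.04,0,0,0]]]'
```

```text
clock: 4.28
eef_pos: [457.5, 40.1, 88.0]
tool_rot: [3.136, -0.002, 1.658]
force: [0.1, -0.5, 0.5]
width: 25.6
clock: 4.45
eef_pos: [457.9, 40.2, 85.8]
tool_rot: [3.135, -0.002, 1.658]
force: [-0.2, 0.0, -1.2]
width: 25.2
clock: 4.62
eef_pos: [458.2, 40.3, 83.5]
tool_rot: [3.134, -0.002, 1.659]
force: [0.3, -0.1, 0.4]
width: 25.9
```

```bash
python3 -m crank '[[[0,-0.1,0,0,0,0],[0,0,0,0,0,0]]]'
python3 -m crank '[[[0,0,0.04,0,0,0]]]'
python3 -m crank '[[[0,0,0.04,0,0,0]]]'
python3 -m crank '[[[0,0,0.04,0,0,0]]]'
python3 -m crank '[[[0,0,0.04,0,0,0]]]'
```

```text
clock: 4.78
eef_pos: [454.9, 40.0, 83.3]
tool_rot: [3.134, -0.002, 1.659]
force: [-1.8, 0.0, 0.6]
width: 25.5
clock: 4.87
eef_pos: [455.0, 40.0, 82.3]
tool_rot: [3.134, -0.002, 1.659]
force: [0.9, 0.3, 0.1]
width: 25.6
clock: 4.95
eef_pos: [454.8, 40.0, 81.1]
tool_rot: [3.134, -0.002, 1.659]
force: [-0.6, 0.5, 4.6]
width: 25.4
clock: 5.03
eef_pos: [454.8, 40.0, 80.0]
tool_rot: [3.134, -0.002, 1.659]
force: [-0.3, 0.6, 4.5]
width: 25.7
clock: 5.12
eef_pos: [454.8, 40.0, 78.9]
tool_rot: [3.134, -0.002, 1.658]
force: [-0.8, -0.5, 4.5]
width: 25.7
```

Contact came at z≈81.5 and the wheel yields at about 4.5 N. I'll continue in small steps and watch for the shoulder.

```bash
python3 -m crank '[[[0,0,0.04,0,0,0],[0,0,0.04,0,0,0],[0,0,0.04,0,0,0]]]'
python3 -m crank '[[[0,0,0.04,0,0,0]]]'
python3 -m crank '[[[0,0,0.03,0,0,0]]]'
python3 -m crank '[[[0,0,0.02,0,0,0]]]'
python3 -m crank '[[[0,0,0.02,0,0,0]]]'
```

```text
clock: 5.37
eef_pos: [454.8, 40.0, 75.3]
tool_rot: [3.134, -0.003, 1.658]
force: [-0.2, 0.2, 3.8]
width: 25.5
clock: 5.45
eef_pos: [454.8, 40.0, 74.0]
tool_rot: [3.134, -0.003, 1.658]
force: [-0.7, -0.9, 4.3]
width: 25.8
clock: 5.53
eef_pos: [454.8, 40.0, 73.0]
tool_rot: [3.134, -0.003, 1.658]
force: [-1.0, -0.3, 5.1]
width: 25.6
clock: 5.62
eef_pos: [454.8, 40.0, 72.2]
tool_rot: [3.134, -0.003, 1.658]
force: [-1.2, 0.0, 5.1]
width: 25.6
clock: 5.7
eef_pos: [454.8, 40.0, 71.7]
tool_rot: [3.134, -0.003, 1.658]
force: [-2.1, 0.2, 16.9]
width: 25.3
```

The wheel is seated: force jumped to 17 N at z≈71.7. Lift off and go to the clip, with a numeric check of the hub height on the way.

```bash
python3 -m crank '[[[0,0,-0.2,0,0,0],[0,0,-0.6,0,0,0],[0,0,-1,0,0,0],[0,0,-1,0,0,0],[0,0,-1,0,0,0],[0,0,0,0,0,0]]]'
python3 - <<'E'
from h import *
from cell import ctrl
p=ctrl.get_image("wrist");pickle.dump(p,open('pics/w2.pkl','wb'));W=wworld(p)
r=np.hypot(W[:,:,0]-455.3,W[:,:,1]-39.5)
for lo,hi in [(0,2),(9,16),(27,31)]:
    m=(r>lo)&(r<hi)&(W[:,:,2]<100)&(W[:,:,2]>50);w=W[m];print(lo,m.sum(),np.percentile(w[:,2],[5,50,95]).round(1),w.mean(0).round(1))
m=(r<9)&(W[:,:,2]>77)&(W[:,:,2]<100);w=W[m];print('cap',m.sum(),w.mean(0).round(1),w.min(0).round(1),w.max(0).round(1))
m=(r<40)&(W[:,:,2]>60)&(W[:,:,2]<100);print(cv2.minEnclosingCircle(W[m][:,:2].astype(np.float32)))
E
python3 -m crank '[[[-0.92,-0.13,0,0,0,0],[-0.92,-0.13,0,0,0,0],[-0.92,-0.13,0,0,0,0],[-0.92,-0.13,0,0,0,0],[-0.92,-0.13,0,0,0,0],[-0.92,-0.13,0,0,0,0],[-0.92,-0.13,0,0,0,0],[-0.92,-0.13,0,0,0,0],[-0.92,-0.13,0,0,0,0],[-0.92,-0.13,0,0,0,0],[-0.92,-0.13,0,0,0,0],[-0.92,-0.13,0,0,0,0]]]' 0
python3 -m crank '[[[0,0,0,0,0,0],[0,0,0,0,0,0]]]' 0
python3 - <<'E'
from h import *
from cell import ctrl
p=ctrl.get_image("wrist");pickle.dump(p,open('pics/w3.pkl','wb'))
cv2.imwrite('pics/w3.png',cv2.resize(p['color'][:,:,::-1],(800,600),interpolation=cv2.INTER_CUBIC))
E
```

```text
clock: 6.2
eef_pos: [453.2, 38.7, 188.3]
tool_rot: [3.139, -0.001, 1.657]
force: [0.3, 0.3, -0.1]
width: 25.7
0 18 [88.4 89.6 90.3] [455.3  39.5  89.4]
9 590 [70.1 71.2 72.4] [455.2  40.4  71.1]
27 832 [67.2 70.  71.2] [455.3  43.   69.7]
cap 228 [455.7  40.5  85.2] [448.4  31.   78.4] [462.8  46.4  90.5]
((455.67388916015625, 38.82771682739258), 32.51215362548828)
clock: 7.25
eef_pos: [432.1, -296.7, 172.8]
tool_rot: [-3.126, -0.014, 1.678]
force: [0.6, 0.0, 0.2]
width: 42.6
clock: 7.42
eef_pos: [429.6, -303.9, 170.6]
tool_rot: [-3.124, -0.011, 1.668]
force: [0.2, 0.8, 0.1]
width: 42.8
```

View pics/w3.png

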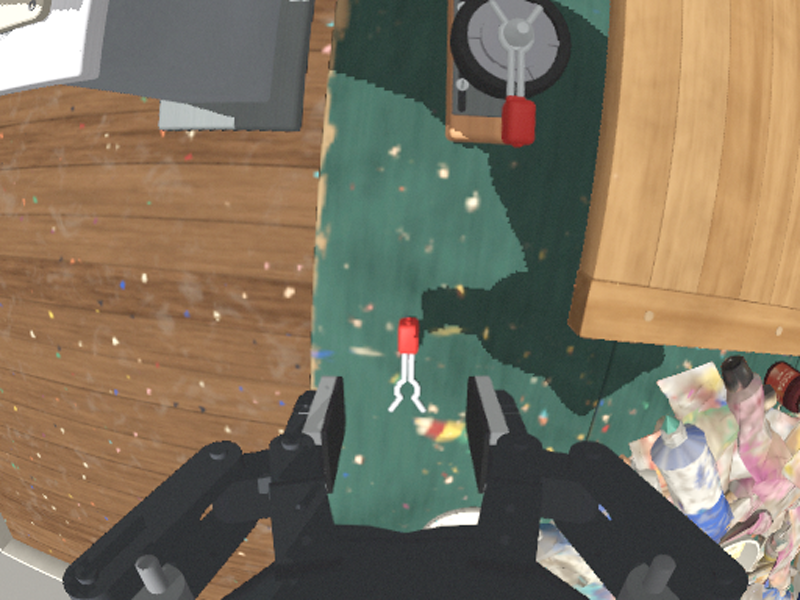

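The picture shows the fitted clip home at the top and the free clip's grip at (408,336), with its eye at (406,388) and tips at (390,410) and (424,411). The hub now measures 71–72 mm, so it is seated.

```bash
python3 - <<'E'
from h import *
from cell import ctrl
p=pickle.load(open('pics/w3.pkl','rb'));W=wworld(p)
c=p['color'].astype(int)
m=(c[:,:,0]>110)&(c[:,:,1]<60)&(c[:,:,2]<70)
k,l,st,ce=cv2.connectedComponentsWithStats(m.astype(np.uint8))
for i in range(1,k):
    if st[i,4]>40:
        w=W[l==i];w=w[~np.isnan(w[:,0])];print(ce[i]/.64,st[i,4],np.median(w,0).round(1),w.min(0).round(1),w.max(0).round(1))
        t=w[w[:,2]>np.percentile(w[:,2],90)-2.5];print('top',len(t),t.mean(0).round(1),cv2.minAreaRect(t[:,:2].astype(np.float32)))
v,u=np.mgrid[:384,:512]
wm=(c.min(2)>140)&(abs(u/.64-407)<22)&(v/.64>352)&(v/.64<416)
w=W[wm];print('wire',wm.sum(),np.nanmean(w,0),np.nanmin(w,0),np.nanmax(w,0))
for a in [(404,358),(412,358),(406,372),(396,388),(418,388),(400,398),(411,398),(390,410),(424,411)]: print(a,W[int(a[1]*.64),int(a[0]*.64)].round(1))
g=W[(W[:,:,0]>440)&(W[:,:,0]<480)&(W[:,:,1]<-175)&(W[:,:,1]>-195)&(W[:,:,2]>60)];print('fitted wire z',np.percentile(g[:,2],[5,25,50,75,95]).round(1))
for a in [(513,85),(520,85),(510,70),(522,70)]: print(a,W[int(a[1]*.64),int(a[0]*.64)].round(1))
E
```

```text
[517.90547975 121.61366637] 568 [ 472.8 -199.6   90.7] [ 466.  -210.9   -1.9] [ 503.5 -175.9   93.1]
top 402 [ 473.9 -199.6   91.1] ((473.679931640625, -198.8507843017578), (13.434222221374512, 21.528186798095703), 3.1164422035217285)
[411.27604167 323.64583333] 60 [ 435.4 -333.6   13.7] [ 426.7 -341.2    3.9] [ 439.4 -331.7   19.4]
top 20 [ 437.  -336.7   18.1] ((435.1994323730469, -335.51361083984375), (6.12445592880249, 13.669110298156738), 51.55417251586914)
wire 338 [ 436.50297215 -386.95384475    2.22760663] [ 423.86945628 -413.84653545   -2.81269826] [ 455.56196886 -360.3816506     5.39792806]
(404, 358) [ 431.8 -366.     1.9]
(412, 358) [ 437.5 -365.1    2.5]
(406, 372) [ 434.1 -377.     2.6]
(396, 388) [ 428.3 -391.6    1.2]
(418, 388) [ 444.6 -388.4    4.1]
(400, 398) [ 432.5 -397.5    4.6]
(411, 398) [ 4.410e+02 -3.991e+02  2.000e-01]
(390, 410) [ 425.2 -409.7    4.2]
(424, 411) [ 452.1 -411.4   -1. ]
fitted wire z [64.  69.3 73.9 88.8 91.6]
(513, 85) [ 470.7 -178.9   76.3]
(520, 85) [ 474.6 -177.7   73.1]
(510, 70) [ 468.5 -170.7   75.4]
(522, 70) [ 474.9 -169.6   75.7]
```

```bash
python3 - <<'E'
from h import *
from cell import ctrl
p=pickle.load(open('pics/w3.pkl','rb'));W=wworld(p)
c=p['color'].astype(int)
v,u=np.mgrid[:384,:512]
m=(c[:,:,0]>1.8*c[:,:,1])&(c[:,:,0]>90)&(abs(u/.64-408)<25)&(abs(v/.64-336)<28)&(W[:,:,2]>16)
t=W[m];print(m.sum(),t.mean(0).round(1),t.min(0).round(1),t.max(0).round(1),cv2.minAreaRect(t[:,:2].astype(np.float32)))
s=ctrl.read_state();print(s['eef_pos'],s['force'])
for z in (100,30,5): go([t[:,0].mean(),t[:,1].mean(),z],1.655,s)
E
```

```text
234 [ 433.1 -343.    18.8] [ 426.  -354.    16.2] [ 440.4 -332.7   20.9] ((433.18499755859375, -343.4437255859375), (13.000783920288086, 20.961076736450195), 5.666117191314697)
[ 429.34516001 -304.2970355   170.70121092] [-0.8633603  -1.66851281 -0.45693291]
shift [-1.318  0.043  2.343] turn [-0.174 -0.093  0.126]
shift [-1.341  0.086  4.676] turn [-0.174 -0.093  0.126]
shift [-1.349  0.101  5.509] turn [-0.174 -0.093  0.126]
```

```bash
python3 -m crank '[[[-0.67,0.03,0.2,-0.17,-0.09,0.1],[-0.65,0.03,0.5,0,0,0],[0,0,0.9,0,0,0],[0,0,0.9,0,0,0],[0,0,0.9,0,0,0],[0,0,0.6,0,0,0],[0,0,0,0,0,0],[0,0,0,0,0,0]]]'
python3 - <<'E'
from h import *
from cell import ctrl
s=ctrl.read_state();print(s['eef_pos'],s['force'],s['tool_rot'])
go([433.2,-343.3,4],1.66,s)
E
```

```text
clock: 8.13
eef_pos: [437.7, -332.9, 42.7]
tool_rot: [-3.141, -0.008, 1.67]
force: [-0.5, -0.1, 0.2]
width: 43.0
[ 437.72360548 -332.93140182   42.71534912] [-0.45172028 -0.05437824  0.187765  ] [-3.14138798 -0.00837727  1.6696887 ]
shift [-0.34  -0.184  1.288] turn [-0.002 -0.08   0.093]
```

```bash
python3 -m crank '[[[-0.34,-0.18,0.1,0,-0.08,0.09],[0,0,0.4,0,0,0],[0,0,0.3,0,0,0],[0,0,0,0,0,0]]]'
python3 - <<'E'
from h import *
from cell import ctrl
s=ctrl.read_state();print(s['eef_pos'],s['force'],s['tool_rot'])
go([433.2,-343.3,4],1.66,s)
E
```

```text
clock: 8.47
eef_pos: [435.3, -344.2, 19.8]
tool_rot: [3.138, 0.004, 1.662]
force: [-0.7, -0.2, 0.5]
width: 42.7
[ 435.32360381 -344.17925192   19.8370117 ] [-0.72255413 -0.22145157  0.47614992] [3.13811571 0.00399272 1.66232452]
shift [ 0.038 -0.07   0.528] turn [0.033 0.038 0.022]
```

```bash
python3 -m crank '[[[0.04,-0.07,0.25,0,0,0],[0,0,0.15,0,0,0],[0,0,0.1,0,0,0],[0,0,0,0,0,0]]]'
python3 -m crank '[[[0,0,0,0,0,0],[0,0,0,0,0,0],[0,0,0,0,0,0],[0,0,0,0,0,0],[0,0,0,0,0,0],[0,0,0,0,0,0],[0,0,0,0,0,0],[0,0,0,0,0,0]]]' 1
```

```text
clock: 8.8
eef_pos: [433.4, -343.5, 3.9]
tool_rot: [3.137, 0.005, 1.662]
force: [-0.2, 0.5, -0.9]
width: 43.1
clock: 9.47
eef_pos: [434.0, -343.7, 4.7]
tool_rot: [3.136, 0.005, 1.662]
force: [1.3, 0.3, -0.0]
width: 12.7
```

The clip is gripped at width 12.7. I'll lift it, carry it over the foot beyond the free end, and look.

```bash
python3 -m crank '[[[0,0,-0.3,0,0,0],[0,0,-0.6,0,0,0],[0,0,-0.9,0,0,0],[0,0,-0.9,0,0,0],[0,0,-0.9,0,0,0],[0,0,-0.9,0,0,0],[0,0,-0.6,0,0,0],[0,0,0,0,0,0]]]'
python3 -m crank '[[[0.6,0.05,0,0,0,0],[0.9,0.1,0,0,0,0],[0.9,0.1,0,0,0,0],[0.9,0.1,0,0,0,0],[0.9,0.1,0,0,0,0],[0.9,0.1,0,0,0,0],[0.9,0.1,0,0,0,0],[0.9,0.1,0,0,0,0],[0.9,0.1,0,0,0,0]]]'
python3 - <<'E'
from h import *
from cell import ctrl
s=ctrl.read_state();print(s['width'],s['force'],s['tool_rot'])
go([447.5,127,150],1.662,s)
E
```

```text
clock: 10.13
eef_pos: [431.2, -342.2, 166.7]
tool_rot: [3.138, 0.002, 1.66]
force: [0.2, 0.5, -0.6]
width: 12.5
clock: 10.88
eef_pos: [433.9, -105.4, 166.7]
tool_rot: [3.135, 0.01, 1.646]
force: [0.7, 1.3, -0.3]
width: 12.5
12.541946442378569 [ 0.66871354  1.33482795 -0.26052349] [3.13544023 0.01037208 1.646035  ]
shift [7.697 1.032 0.482] turn [ 0.058  0.1   -0.152]
```

```bash
python3 -m crank '[[[0.9,0.12,0,0,0.1,-0.15],[0.9,0.12,0,0,0,0],[0.9,0.12,0,0,0,0],[0.9,0.12,0,0,0,0],[0.9,0.12,0,0,0,0],[0.9,0.12,0,0,0,0],[0.9,0.12,0,0,0,0],[0.7,0.12,0,0,0,0],[0.3,0.1,0,0,0,0],[0,0,0,0,0,0],[0,0,0,0,0,0]]]'
python3 - <<'E'
from h import *
from cell import ctrl
s=ctrl.read_state();print(s['width'],s['force'],s['tool_rot'])
go([447.5,127,100],1.662,s)
E
```

```text
clock: 11.8
eef_pos: [439.5, 132.8, 164.3]
tool_rot: [-3.14, -0.003, 1.672]
force: [-0.3, -0.3, -1.4]
width: 12.4
12.425056043988116 [-0.33730925 -0.31048747 -1.38361314] [-3.14035483e+00 -3.03977845e-03  1.67222828e+00]
shift [-0.226  0.248  2.143] turn [-0.012 -0.029  0.098]
```

```bash
python3 -m crank '[[[-0.1,0.25,0.6,0,0,0.1],[0,0,0.6,0,0,0],[0,0,0.6,0,0,0],[0,0,0.3,0,0,0],[0,0,0,0,0,0],[0,0,0,0,0,0]]]'
python3 - <<'E'
from h import *
from cell import ctrl
s=ctrl.read_state();print(s['width'],s['force'],s['tool_rot'])
go([447.5,127,78],1.662,s)
ims=[]
for n,(x0,y0) in dict(wrist=(130,60),scene=(190,120),side=(175,120)).items():
    p=ctrl.get_image(n);pickle.dump(p,open(f'pics/{n}4.pkl','wb'))
    a,b=(260,324) if n=='wrist' else (100,100)
    c=p['color'][y0:y0+b,x0:x0+a,::-1];ims.append(cv2.resize(c,(int(a*400/b),400) if n!='wrist' else (240,300),interpolation=cv2.INTER_CUBIC))
i=np.zeros((400,800,3),np.uint8);i[:,:400]=ims[1];i[:,400:]=ims[2]
cv2.imwrite('pics/a4.png',i);cv2.imwrite('pics/w4.png',cv2.resize(pickle.load(open('pics/wrist4.pkl','rb'))['color'][:,:,::-1],(800,600)))
E
```

```text
clock: 12.3
eef_pos: [448.6, 119.6, 100.0]
tool_rot: [3.141, 0.001, 1.648]
force: [-0.4, -0.5, -0.5]
width: 12.3
12.252001768468055 [-0.41985118 -0.5032113  -0.48168729] [3.14108505e+00 1.22500656e-03 1.64756578e+00]
shift [ 0.249 -0.019  0.733] turn [ 0.005  0.012 -0.138]
```

View pics/w4.png

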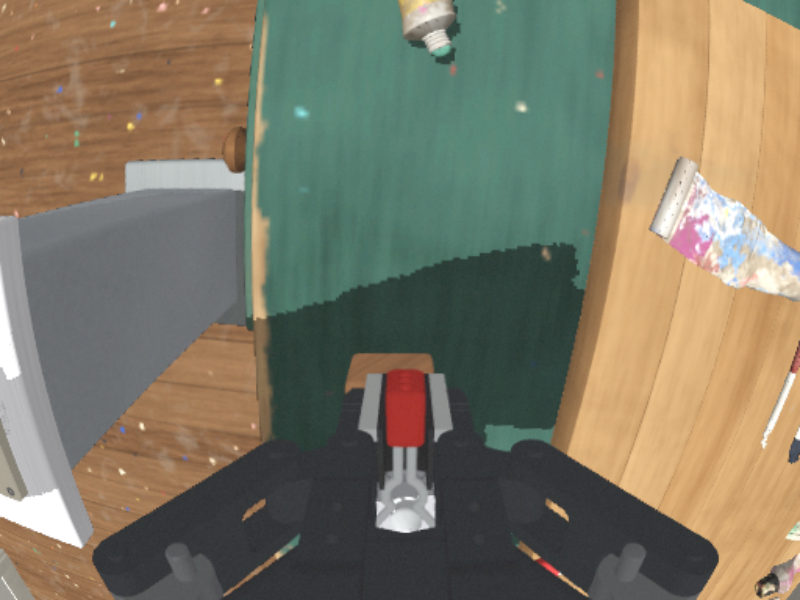

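View pics/a4.png

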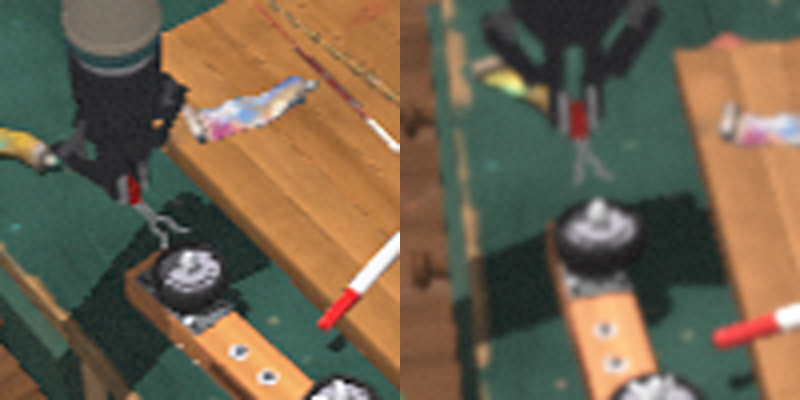

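The wrist picture shows the clip held straight, with its grip at (406,408), wires along x≈404 and the cap ahead at (405,510), all nearly in line. The outer views confirm that the legs point at the axle.

```bash
python3 - <<'E'
from h import *
from cell import ctrl
p=pickle.load(open('pics/wrist4.pkl','rb'));W=wworld(p);c=p['color'].astype(int)
s=ctrl.read_state();print(s['eef_pos'])
v,u=np.mgrid[:384,:512];v=v/.64;u=u/.64
m=(c[:,:,0]>1.8*c[:,:,1])&(c[:,:,0]>80)&(abs(u-406)<25)&(abs(v-410)<40)
w=W[m];print('grip',m.sum(),np.nanmedian(w,0).round(1),np.percentile(w[:,2],[5,50,95]).round(1))
t=w[w[:,2]>np.median(w[:,2])-2];print('top',t.mean(0).round(1),cv2.minAreaRect(t[:,:2].astype(np.float32)))
m=(abs(u-405)<32)&(v>447)&(v<530)
for r in range(288,340,4):
    print(r/.64,[(int(q/.64),*W[r,q].round(0).astype(int)) for q in range(242,278,5) if W[r,q,2]==W[r,q,2]])
E
```

```text
[449.25752954 120.80673105 100.75400915]
grip 1221 [448.7 124.3 114.6] [nan nan nan]
top [nan nan nan] ((0.0, 0.0), (0.0, 0.0), 0.0)
450.0 [(378, np.int64(441), np.int64(122), np.int64(136)), (385, np.int64(444), np.int64(108), np.int64(116)), (393, np.int64(447), np.int64(95), np.int64(99)), (401, np.int64(450), np.int64(94), np.int64(98)), (409, np.int64(452), np.int64(96), np.int64(99)), (417, np.int64(458), np.int64(71), np.int64(65)), (425, np.int64(455), np.int64(115), np.int64(125)), (432, np.int64(456), np.int64(123), np.int64(136))]
456.25 [(378, np.int64(441), np.int64(120), np.int64(136)), (385, np.int64(444), np.int64(68), np.int64(67)), (393, np.int64(447), np.int64(92), np.int64(99)), (401, np.int64(450), np.int64(93), np.int64(99)), (409, np.int64(453), np.int64(93), np.int64(99)), (417, np.int64(459), np.int64(70), np.int64(68)), (425, np.int64(456), np.int64(114), np.int64(127)), (432, np.int64(457), np.int64(122), np.int64(137))]
462.5 [(378, np.int64(441), np.int64(119), np.int64(137)), (385, np.int64(444), np.int64(66), np.int64(70)), (393, np.int64(447), np.int64
[... 3743 characters left out ...]
(44), np.int64(85)), (409, np.int64(457), np.int64(44), np.int64(85)), (417, np.int64(461), np.int64(42), np.int64(83)), (425, np.int64(462), np.int64(60), np.int64(100)), (432, np.int64(466), np.int64(58), np.int64(97))]
525.0 [(378, np.int64(443), np.int64(53), np.int64(99)), (385, np.int64(447), np.int64(26), np.int64(72)), (393, np.int64(450), np.int64(39), np.int64(84)), (401, np.int64(453), np.int64(42), np.int64(87)), (409, np.int64(457), np.int64(43), np.int64(87)), (417, np.int64(461), np.int64(40), np.int64(84)), (425, np.int64(466), np.int64(27), np.int64(72)), (432, np.int64(466), np.int64(56), np.int64(100))]<stdin>:8: RuntimeWarning: Mean of empty slice.
  ret = um.true_divide(
```

```bash
python3 -m crank '[[[0.2,0,0,0,0,-0.1],[0,0,0.3,0,0,0],[0,0,0.3,0,0,0],[0,0,0.1,0,0,0],[0,0,0,0,0,0],[0,0,0,0,0,0]]]'
python3 - <<'E'
from h import *
from cell import ctrl
for i in range(2): ctrl.get_image('side'); s=ctrl.read_state();print(s['eef_pos'].round(2),s['force'].round(2),s['tool_rot'])
go([448.8,126,78.2],1.66,s)
E
```

```text
clock: 12.95
eef_pos: [450.0, 128.6, 79.4]
tool_rot: [3.135, -0.001, 1.663]
force: [-0.8, 0.8, -0.9]
width: 12.7
[450.02 128.6   79.48] [ 0.42  0.93 -0.04] [ 3.13509845e+00 -1.05531492e-03  1.66256229e+00]
[450.21 128.55  79.71] [ 0.48  0.39 -0.85] [ 3.13464999e+00 -1.08738658e-03  1.66239071e+00]
shift [-0.08  -0.055  0.05 ] turn [ 0.066 -0.01   0.023]
```

```bash
python3 -m crank '[[[0,-0.08,0.045,0.07,0,0],[0,0,0,0,0,0],[0,0,0,0,0,0]]]'
cat > chk.py <<'E'
from h import *
from cell import ctrl
import sys
s=ctrl.read_state();p=ctrl.get_image('wrist');W=wworld(p);print(s['eef_pos'].round(2),s['force'].round(2),s['tool_rot'].round(4))
v,u=np.mgrid[:384,:512];a=np.isfinite(W[:,:,0])
y=W[:,:,1];x=W[:,:,0];z=W[:,:,2];ty=s['eef_pos'][1]
cap=a&(abs(x-455.4)<9)&(abs(y-40)<9)&(z>83)&(z<95);print('cap',cap.sum(),W[cap].mean(0).round(1),W[cap][:,2].max().round(1))
hub=a&(np.hypot(x-455.4,y-39.6)<17)&(z>68)&(z<73.4);print('hub',hub.sum(),np.median(z[hub]).round(1))
for d0,d1 in [(-32,-16),(-40,-32),(-48,-40),(-56,-48),(-64,-56)]:
    m=a&(y-ty>d0)&(y-ty<=d1)&(z>74.3)&(z<82)&(abs(x-452)<16)
    if m.sum()>3: print(d0,m.sum(),'x',x[m].min().round(1),x[m].max().round(1),'mid',((x[m].min()+x[m].max())/2).round(1),'z',np.percentile(z[m],[20,50,80]).round(1))
cv2.imwrite('pics/%s.png'%sys.argv[1],cv2.resize(p['color'][200:360,150:370,::-1],(792,576),interpolation=cv2.INTER_CUBIC))
E
python3 chk.py w5
```

```text
clock: 13.3
eef_pos: [447.9, 128.2, 78.5]
tool_rot: [-3.141, -0.001, 1.662]
force: [-0.4, -0.3, -0.6]
width: 12.5
[447.86 128.17  78.52] [-0.45 -0.32 -0.57] [-3.1411e+00 -1.0000e-03  1.6621e+00]chk.py:7: RuntimeWarning: Mean of empty slice.
  cap=a&(abs(x-455.4)<9)&(abs(y-40)<9)&(z>83)&(z<95);print('cap',cap.sum(),W[cap].mean(0).round(1),W[cap][:,2].max().round(1))
  ret = um.true_divide(
Traceback (most recent call last):
  File "chk.py", line 7, in <module>
    cap=a&(abs(x-455.4)<9)&(abs(y-40)<9)&(z>83)&(z<95);print('cap',cap.sum(),W[cap].mean(0).round(1),W[cap][:,2].max().round(1))
                                                                                                     ~~~~~~~~~~~~~~~^^
ValueError: zero-size array to reduction operation maximum which has no identity
```

```bash
sed -i '/^cap=/d' chk.py; python3 chk.py w5
```

```text
[447.81 128.2   78.52] [ 0.65  0.15 -0.44] [-3.1410e+00 -1.1000e-03  1.6623e+00]
hub 96 70.8
-32 155 x 445.5 454.6 mid 450.1 z [76.5 77.3 77.8]
-40 131 x 446.1 456.7 mid 451.4 z [76.8 77.3 77.8]
-48 139 x 442.8 461.4 mid 452.1 z [76.5 77.2 77.7]
-56 142 x 442.9 461.7 mid 452.3 z [76.3 77.1 77.6]
-64 117 x 441.7 466.6 mid 454.1 z [76.4 77.  77.6]
```

Wire bottom is about 2 mm over the hub. I'll lower it a touch, correct sideways by 0.8 mm, and start the approach.

```bash
python3 -m crank '[[[-0.1,-0.027,0.025,0,0,0],[-0.2,0,0,0,0,0],[-0.2,0,0,0,0,0],[-0.1,0,0,0,0,0],[0,0,0,0,0,0],[0,0,0,0,0,0]]]'; python3 chk.py w6
```

```text
clock: 13.9
eef_pos: [449.0, 107.5, 78.0]
tool_rot: [3.141, -0.001, 1.661]
force: [0.0, -0.4, 0.4]
width: 12.3
[449.03 107.5   78.01] [ 0.03 -0.45  0.4 ] [ 3.1413e+00 -7.0000e-04  1.6610e+00]
hub 422 71.1
-32 157 x 446.7 455.7 mid 451.2 z [76.1 76.8 77.4]
-40 132 x 446.7 458.5 mid 452.6 z [76.3 76.9 77.3]
-48 135 x 444.0 462.4 mid 453.2 z [76.3 76.8 77.2]
-56 135 x 444.1 462.9 mid 453.5 z [75.9 76.6 77.1]
-64 199 x 442.9 467.0 mid 454.9 z [76.1 76.8 80. ]
```

```bash
python3 -m crank '[[[-0.04,0,0,0,0,0],[-0.04,0,0,0,0,0]]]'
python3 -m crank '[[[-0.04,0,0,0,0,0],[-0.04,0,0,0,0,0]]]'
python3 -m crank '[[[-0.04,0,0,0,0,0]]]'
python3 -m crank '[[[-0.04,0,0,0,0,0]]]'
```

```text
clock: 14.12
eef_pos: [449.3, 105.3, 78.0]
tool_rot: [3.141, -0.001, 1.662]
force: [0.7, 0.3, -1.9]
width: 12.4
clock: 14.28
eef_pos: [449.5, 103.1, 78.0]
tool_rot: [3.141, -0.001, 1.662]
force: [-0.2, 0.5, -0.5]
width: 12.2
clock: 14.37
eef_pos: [449.6, 101.9, 78.0]
tool_rot: [3.141, -0.001, 1.663]
force: [-0.3, -0.3, -0.8]
width: 12.5
clock: 14.45
eef_pos: [449.7, 100.6, 78.0]
tool_rot: [3.141, -0.001, 1.663]
force: [0.1, -0.2, -0.1]
width: 12.9
```

```bash
python3 -m crank '[[[-0.03,0,0,0,0,0]]]'
python3 -m crank '[[[-0.03,0,0,0,0,0]]]'
python3 -m crank '[[[-0.03,0,0,0,0,0]]]'
python3 -m crank '[[[-0.03,0,0,0,0,0]]]'
```

```text
clock: 14.53
eef_pos: [449.8, 99.6, 78.0]
tool_rot: [3.141, -0.001, 1.663]
force: [0.3, 0.7, -0.7]
width: 12.6
clock: 14.62
eef_pos: [450.0, 98.7, 78.0]
tool_rot: [3.141, -0.001, 1.663]
force: [1.1, 0.2, -1.2]
width: 12.6
clock: 14.7
eef_pos: [450.1, 98.1, 78.0]
tool_rot: [3.141, -0.002, 1.663]
force: [-0.6, 2.3, -0.4]
width: 12.5
clock: 14.78
eef_pos: [450.1, 98.0, 78.0]
tool_rot: [3.141, -0.003, 1.664]
force: [0.0, 3.1, -0.5]
width: 12.4
```

Contact at y≈98.3 with the force rising. I'll increase the step gently.

```bash
python3 -m crank '[[[-0.03,0,0,0,0,0]]]'
python3 -m crank '[[[-0.04,0,0,0,0,0]]]'
python3 -m crank '[[[-0.05,0,0,0,0,0]]]'
```

```text
clock: 14.87
eef_pos: [450.1, 97.9, 78.0]
tool_rot: [3.141, -0.004, 1.665]
force: [0.0, 3.6, -0.4]
width: 12.7
clock: 14.95
eef_pos: [450.0, 97.7, 78.0]
tool_rot: [-3.141, -0.005, 1.666]
force: [0.3, 4.2, -0.4]
width: 12.5
clock: 15.03
eef_pos: [450.0, 97.3, 78.0]
tool_rot: [-3.141, -0.006, 1.667]
force: [-0.3, 5.5, -0.3]
width: 12.3
```

```bash
python3 -m crank '[[[-0.05,0,0,0,0,0]]]'
python3 -m crank '[[[-0.06,0,0,0,0,0]]]'
python3 -m crank '[[[-0.06,0,0,0,0,0]]]'
```

```text
clock: 15.12
eef_pos: [449.9, 97.1, 78.0]
tool_rot: [-3.141, -0.008, 1.668]
force: [-0.6, 5.8, -0.4]
width: 12.4
clock: 15.2
eef_pos: [449.9, 96.9, 78.1]
tool_rot: [-3.14, -0.01, 1.67]
force: [-0.6, 5.8, -0.1]
width: 12.5
clock: 15.28
eef_pos: [449.8, 96.8, 78.1]
tool_rot: [-3.14, -0.012, 1.672]
force: [0.3, 6.9, 0.7]
width: 12.7
```

```bash
python3 -m crank '[[[-0.07,0,0,0,-0.08,0.07]]]'
python3 -m crank '[[[-0.07,0,0,0,-0.05,0.05]]]'
python3 -m crank '[[[-0.08,0,0,0,-0.05,0.05]]]'
```

```text
clock: 15.37
eef_pos: [450.0, 96.0, 78.1]
tool_rot: [-3.14, -0.006, 1.665]
force: [0.2, 6.7, 0.1]
width: 12.6
clock: 15.45
eef_pos: [450.3, 95.6, 78.1]
tool_rot: [-3.14, -0.003, 1.661]
force: [0.1, 7.7, -2.4]
width: 12.6
clock: 15.53
eef_pos: [450.6, 95.2, 78.2]
tool_rot: [-3.14, 0.001, 1.658]
force: [-0.3, 8.0, 0.4]
width: 12.6
```

```bash
python3 -m crank '[[[-0.08,0,0.01,0,-0.02,0]]]'
python3 -m crank '[[[-0.08,0,0.01,0,-0.04,0.03]]]'
```

```text
clock: 15.62
eef_pos: [450.7, 94.8, 78.0]
tool_rot: [-3.139, 0.0, 1.66]
force: [-1.5, 7.2, 0.9]
width: 12.3
clock: 15.7
eef_pos: [450.7, 94.1, 77.7]
tool_rot: [-3.139, 0.003, 1.658]
force: [-0.4, 6.5, -2.0]
width: 12.6
```

```bash
python3 -m crank '[[[-0.06,0,0,0,0,0]]]'
python3 -m crank '[[[-0.05,0,0,0,0,0]]]'
```

```text
clock: 15.78
eef_pos: [450.7, 93.7, 77.6]
tool_rot: [-3.139, 0.001, 1.66]
force: [-0.0, 4.2, 0.4]
width: 12.3
clock: 15.87
eef_pos: [450.7, 93.3, 77.6]
tool_rot: [-3.139, 0.0, 1.662]
force: [-1.0, 4.8, 0.8]
width: 12.4
```

```bash
python3 -m crank '[[[-0.05,0,0,0,0,0]]]'
python3 -m crank '[[[-0.05,0,0,0,0,0]]]'
python3 -m crank '[[[-0.05,0,0,0,0,0]]]'
```

```text
clock: 15.95
eef_pos: [450.7, 92.3, 77.6]
tool_rot: [-3.138, -0.0, 1.662]
force: [0.1, 1.4, -0.4]
width: 12.5
clock: 16.03
eef_pos: [450.9, 90.0, 77.6]
tool_rot: [-3.139, 0.0, 1.662]
force: [-0.4, -1.3, -0.8]
width: 12.5
clock: 16.12
eef_pos: [451.2, 87.2, 77.5]
tool_rot: [-3.139, 0.002, 1.661]
force: [0.1, -0.0, -0.4]
width: 12.6
```

The force peaked at 8 N, turned to a pull, and is now about zero at y=87.2, the predicted home. I'll stop pushing and check.

```bash
python3 -m crank '[[[0,0,0,0,0,0],[0,0,0,0,0,0]]]'; python3 chk.py w7
```

```text
clock: 16.28
eef_pos: [451.4, 85.5, 77.6]
tool_rot: [-3.139, 0.003, 1.659]
force: [-0.1, 3.4, -0.9]
width: 12.5
[451.37  85.54  77.58] [-0.14  3.42 -0.87] [-3.1390e+00  3.0000e-03  1.6591e+00]
hub 313 71.3
-32 155 x 449.0 458.4 mid 453.7 z [75.9 76.4 76.8]
-40 152 x 449.6 460.8 mid 455.2 z [75.7 76.5 77.2]
-48 211 x 446.3 464.7 mid 455.5 z [76.1 77.3 81. ]
-56 44 x 446.3 465.3 mid 455.8 z [75.9 76.2 77. ]
-64 93 x 445.1 467.9 mid 456.5 z [75.7 76.4 76.9]
```

View pics/w7.png

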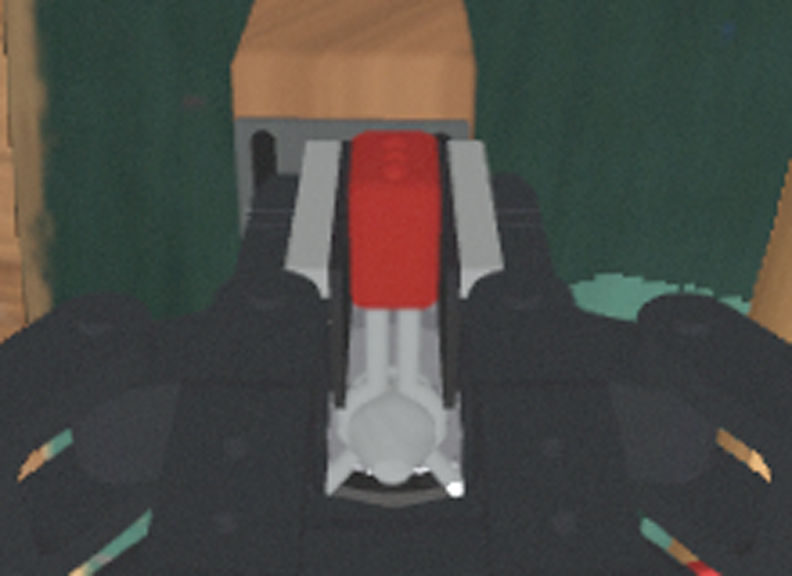

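The picture shows the legs round the shank: the cap sits between the bows at (395,430) and the tips stand out beyond it. Momentum carried it 1–1.5 mm on, with only 3.4 N. I'll relieve that and let go.

```bash
python3 -m crank '[[[0.04,0,0,0,0,0],[0,0,0,0,0,0]]]'
python3 -m crank '[[[0,0,0,0,0,0],[0,0,0,0,0,0],[0,0,0,0,0,0],[0,0,0,0,0,0],[0,0,0,0,0,0],[0,0,0,0,0,0]]]' 0
```

```text
clock: 16.5
eef_pos: [451.4, 86.2, 77.6]
tool_rot: [-3.139, 0.004, 1.659]
force: [-0.1, 0.4, -0.4]
width: 12.5
clock: 17.0
eef_pos: [451.6, 85.1, 77.7]
tool_rot: [-3.14, 0.005, 1.658]
force: [0.3, -0.7, -0.8]
width: 42.6
```

Released with no force on the tool. Now raise straight up, back away along +y, and check.

```bash
python3 -m crank '[[[0,0,-0.3,0,0,0],[0,0,-0.5,0,0,0],[0,0,-0.8,0,0,0],[0,0,-0.8,0,0,0],[0,0,-0.8,0,0,0],[-0.3,0,-0.6,0,0,0],[-0.6,0,0,0,0,0],[-0.6,0,0,0,0,0],[0,0,0,0,0,0],[0,0,0,0,0,0]]]'
python3 - <<'E'
from h import *
from cell import ctrl
s=ctrl.read_state();print(s['eef_pos'].round(1),s['force'].round(1))
p=ctrl.get_image('wrist');pickle.dump(p,open('pics/w8.pkl','wb'));W=wworld(p);c=p['color'].astype(int);a=np.isfinite(W[:,:,0])
x,y,z=W[:,:,0],W[:,:,1],W[:,:,2]
m=a&(z>83)&(np.hypot(x-455.4,y-39.6)<12);print('cap',m.sum(),W[m].mean(0).round(1))
m=a&(c[:,:,0]>1.8*c[:,:,1])&(c[:,:,0]>80)&(z>87)&(z<98)&(abs(y-87)<25)&(abs(x-451)<25);t=W[m];print('grip',m.sum(),t.mean(0).round(1),cv2.minAreaRect(t[:,:2].astype(np.float32)))
m=a&(np.hypot(x-455.4,y-39.6)>9)&(np.hypot(x-455.4,y-39.6)<17)&(z<73)&(z>66);print('hub',np.median(z[m]))
v,u=np.where(a&(np.hypot(x-455,y-55)<45)&(z>60));print(u.min(),u.max(),v.min(),v.max())
q=[max(u.min()-10,0),max(v.min()-10,0)];cc=p['color'][q[1]:v.max()+10,q[0]:u.max()+10,::-1];f=min(790/cc.shape[1],590/cc.shape[0]);cv2.imwrite('pics/w8.png',cv2.resize(cc,None,fx=f,fy=f,interpolation=cv2.INTER_CUBIC))
E
```

```text
clock: 17.83
eef_pos: [455.2, 39.6, 202.9]
tool_rot: [-3.141, 0.004, 1.658]
force: [-0.5, 0.4, -0.6]
width: 42.7
[455.2  39.6 202.9] [-0.5  0.4 -0.6]
cap 1462 [454.6  49.3 265.2]
grip 286 [452.1  85.6  88.3] ((452.29278564453125, 86.43706512451172), (12.930407524108887, 19.942853927612305), 0.33178001642227173)
hub 71.1910049161279
139 405 124 383
```

View pics/w8.png

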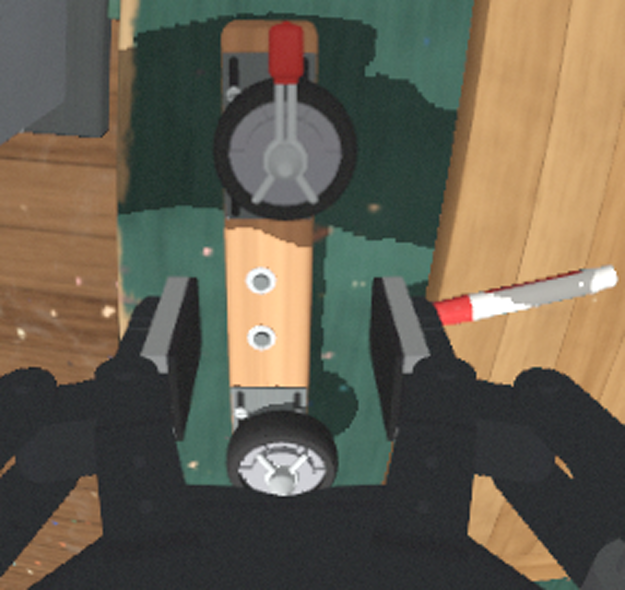

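The picture shows the wheel down and the clip's eye round the shank under the cap at (286,158), with tips at (258,200) and (316,200) and the grip at (286,52) free of the gripper. I'll compare it numerically with the fitted clip.

```bash
python3 - <<'E'
from h import *
from cell import ctrl
def an(p,ax,sg,n):
    W=wworld(p);c=p['color'].astype(int);a=np.isfinite(W[:,:,0]);x,y,z=W[:,:,0],W[:,:,1],W[:,:,2]
    r=np.hypot(x-ax[0],y-ax[1]);m=a&(z>82)&(z<96)&(r<9)&(c.max(2)-c.min(2)<40);A=(W[m].min(0)+W[m].max(0))/2
    tip=W[m][W[m][:,2]>W[m][:,2].max()-2].mean(0)
    m=a&(c[:,:,0]>1.8*c[:,:,1])&(c[:,:,0]>80)&(z>88.5)&(z<98)&(np.hypot(x-ax[0],y-ax[1]-sg*47)<25)
    G=np.array(cv2.minAreaRect(W[m][:,:2].astype(np.float32))[0]);d=(A[:2]-G);L=np.hypot(*d);d/=L
    print(n,'cap',A.round(1),'tip',tip.round(1),'grip',G.round(1),'z',np.median(z[m]).round(1),'dist',L.round(1),np.hypot(*(tip[:2]-G)).round(1))
    q=W[:,:,:2]-G;s=q@d;l=q@np.array([-d[1],d[0]])
    for lo in range(14,72,4):
        k=a&(z>74)&(z<79)&(s>lo)&(s<=lo+4)&(abs(l)<16)
        if k.sum()>2: print('  s',lo,k.sum(),'lat',l[k].min().round(1),l[k].max().round(1),'z',np.median(z[k]).round(1))
an(pickle.load(open('pics/w8.pkl','rb')),(455.4,39.6),1,'new')
an(pickle.load(open('pics/w3.pkl','rb')),(470,-150),-1,'old')
E
```

```text
new cap [455.5  39.3  86.4] tip [456.1  39.2  89.4] grip [451.9  85.1] z 88.9 dist 45.9 46.1
  s 14 7 lat -3.0 3.4 z 74.3
  s 18 18 lat -3.0 4.4 z 74.3
  s 22 25 lat -3.9 4.4 z 74.8
  s 26 31 lat -3.9 4.5 z 74.9
  s 30 29 lat -3.9 4.6 z 75.0
  s 34 32 lat -3.8 4.7 z 75.4
  s 38 52 lat -7.5 8.5 z 75.9
  s 42 21 lat -8.5 9.5 z 76.4
  s 46 17 lat -8.5 9.6 z 76.3
  s 50 19 lat -8.5 8.7 z 76.9
  s 54 39 lat -9.4 10.6 z 77.2
  s 58 40 lat -12.2 13.6 z 77.7
  s 62 29 lat -13.3 14.6 z 77.8
old cap [ 470.2 -151.1   86.2] tip [ 470.1 -151.3   89.4] grip [ 474. -199.] z 91.0 dist 48.1 47.8
  s 14 39 lat -4.7 4.7 z 75.6
  s 18 34 lat -4.4 4.6 z 75.2
  s 22 40 lat -4.3 4.0 z 75.1
  s 26 36 lat -4.5 4.7 z 75.4
  s 30 36 lat -4.3 4.1 z 75.2
  s 34 38 lat -4.2 4.7 z 75.0
  s 38 56 lat -7.6 7.5 z 74.8
  s 42 36 lat -9.2 9.0 z 75.2
  s 46 19 lat -9.2 9.1 z 74.9
  s 50 15 lat 5.8 9.7 z 75.1
  s 54 31 lat -9.3 9.2 z 75.3
  s 58 39 lat -11.6 11.8 z 75.3
  s 62 36 lat -13.4 13.9 z 75.3
  s 66 3 lat -11.9 14.0 z 74.5
```

The new clip's bows look shut, as on the old one. But it tilts about 4° (tips higher, grip lower) and the grip-to-axle distance is 1–2 mm short, so I'll look closer before judging.

```bash
python3 -m crank '[[[-0.6,0,0.6,0,0,0],[-0.6,0,0.7,0,0,0],[-0.5,0,0.2,0,0,0],[0,0,0,0,0,0],[0,0,0,0,0,0],[0,0,0,0,0,0]]]' -1
cat > m.py <<'E'
from h import *
from cell import ctrl
import sys
p=ctrl.get_image('wrist');pickle.dump(p,open(f'pics/{sys.argv[1]}.pkl','wb'))
W=wworld(p);c=p['color'].astype(int);a=np.isfinite(W[:,:,0]);x,y,z=W[:,:,0],W[:,:,1],W[:,:,2]
redm=a&(c[:,:,0]>1.8*c[:,:,1])&(c[:,:,0]>80)&(np.hypot(x-452,y-86)<18)&(z>75)
t=W[redm&(z>84)];pl=np.linalg.lstsq(np.c_[t[:,:2]-t[:,:2].mean(0),np.ones(len(t))],t[:,2],rcond=None)[0]
g=t[abs(t[:,2]-np.c_[t[:,:2]-t[:,:2].mean(0),np.ones(len(t))]@pl)<1.2]
R=cv2.minAreaRect(g[:,:2].astype(np.float32));print('top plane',pl.round(3),len(g),R,g.min(0).round(1),g.max(0).round(1))
m=a&(z>80)&(z<96)&(np.hypot(x-455.4,y-39.6)<9);A=(W[m].min(0)+W[m].max(0))/2;print('cap',A.round(1))
G=np.array(R[0]);d=A[:2]-G;print('dist',np.hypot(*d));d/=np.hypot(*d)
q=W[:,:,:2]-A[:2];s=q@d;l=q@np.array([-d[1],d[0]])
for lo in range(-34,22,3):
    k=a&(z>73.2)&(z<80)&(s>lo)&(s<=lo+3)&(abs(l)<16)
    if k.sum()>2: print('  s',lo,k.sum(),'lat',l[k].min().round(1),l[k].max().round(1),'z',np.median(z[k]).round(1))
k=a&(z>74)&(z<80)&(abs(l)>9.5)&(abs(l)<16)&(s>5);print('tips s max',np.percentile(s[k&(l<0)],97),np.percentile(s[k&(l>0)],97))
v,u=np.where(a&(np.hypot(x-455,y-55)<48)&(z>60)&(z<100));cc=p['color'][max(v.min()-5,0):v.max()+5,max(u.min()-5,0):u.max()+5,::-1];f=min(790/cc.shape[1],590/cc.shape[0]);cv2.imwrite(f'pics/{sys.argv[1]}.png',cv2.resize(cc,None,fx=f,fy=f,interpolation=cv2.INTER_CUBIC))
E
python3 m.py w9
```

```text
clock: 18.38
eef_pos: [459.8, -6.3, 156.3]
tool_rot: [-3.14, 0.001, 1.667]
force: [-0.3, 1.5, 0.6]
width: 85.1
top plane [ 2.7000e-02 -6.0000e-02  8.7597e+01] 420 ((451.5303649902344, 86.35321044921875), (13.236522674560547, 20.80011558532715), 5.516885280609131) [444.7  75.8  85.8] [458.9  97.1  89.3]
cap [455.8  38.5  85.7]
dist 47.99822852087356
  s -34 30 lat -4.7 4.2 z 74.3
  s -31 21 lat -3.9 3.5 z 73.8
  s -28 29 lat -3.9 3.5 z 74.3
  s -25 30 lat -3.9 3.6 z 74.5
  s -22 36 lat -3.9 3.6 z 74.7
  s -19 36 lat -3.9 3.6 z 75.0
  s -16 39 lat -3.9 4.4 z 75.2
  s -13 40 lat -3.9 4.4 z 75.4
  s -10 54 lat -6.1 6.0 z 75.7
  s -7 38 lat -8.3 7.5 z 76.0
  s -4 24 lat -9.1 9.1 z 76.0
  s -1 16 lat -9.1 9.0 z 76.6
  s 2 22 lat -9.1 9.1 z 76.9
  s 5 31 lat -8.3 8.4 z 77.3
  s 8 50 lat -9.8 10.1 z 77.6
  s 11 51 lat -12.1 11.5 z 77.4
  s 14 49 lat -13.7 13.9 z 78.0
  s 17 25 lat -13.7 13.9 z 78.1
tips s max 190.93040534422914 172.97867965013026
```

View pics/w9.png

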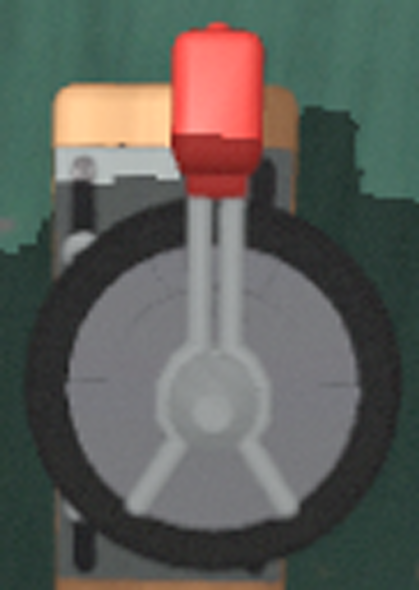

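The close view shows the clip home: the eye surrounds the shank under the cap at (212,400), both bows are symmetrical and the tips stand clear. The grip is 48.0 mm from the axle, as specified. It only sags a little on the hub under its grip's weight. I'll back off, wait a second, and re-measure.

```bash
python3 -m crank '[[[0,0,-0.6,0,0,0],[0,0,-0.6,0,0,0],[0,0,0,0,0,0],[0,0,0,0,0,0],[0,0,0,0,0,0],[0,0,0,0,0,0],[0,0,0,0,0,0],[0,0,0,0,0,0],[0,0,0,0,0,0],[0,0,0,0,0,0],[0,0,0,0,0,0],[0,0,0,0,0,0]]]'; python3 m.py w10 | grep -v '  s'
python3 - <<'E'
from h import *
from cell import ctrl
for n in ['scene','side']:
    p0=pickle.load(open(f'pics/{n}0.pkl','rb'));p=ctrl.get_image(n)
    for q in ['red_eraser','tube_blue','felt_pen','tube_yellow']:
        f=lambda pp:[np.round(d['extent']).tolist() for d in ctrl.search_frame(q,pp)][:1]
        try: print(n,q,f(p))
        except Exception as e: print(e)
    D=np.abs(p['color'].astype(int)-p0['color']).max(2)>70
    for nm,(u,v) in dict(scene=dict(pen=(281,190),blue=(252,147),yel=(189,155)),side=dict(pen=(276,198),blue=(276,151),yel=(206,142)))[n].items(): print(nm,'changed px',D[v-8:v+9,u-15:u+16].sum())
E
```

```text
clock: 19.43
eef_pos: [458.4, 1.2, 192.6]
tool_rot: [-3.137, -0.003, 1.678]
force: [-0.1, 0.3, 0.7]
width: 85.5
top plane [ 1.0000e-02 -6.8000e-02  8.7607e+01] 320 ((451.59588623046875, 86.66752624511719), (13.121652603149414, 21.729278564453125), 6.132232666015625) [445.   76.1  85.7] [458.8  97.6  89.3]
cap [455.9  38.3  85.7]
dist 48.52494262124408
tips s max 191.9457521198733 173.26332431866942
scene red_eraser []
scene tube_blue []
scene felt_pen []
scene tube_yellow [[189.0, 156.0, 30.0, 13.0]]
pen changed px 75
blue changed px 393
yel changed px 0
side red_eraser [[223.0, 179.0, 23.0, 20.0]]
side tube_blue [[274.0, 151.0, 44.0, 10.0]]
side felt_pen [[274.0, 200.0, 36.0, 12.0]]
side tube_yellow [[206.0, 142.0, 26.0, 19.0]]
pen changed px 116
blue changed px 0
yel changed px 31
```

Clip and wheel are unchanged after a second. The pen's pixels changed, perhaps from the arm's shadow or occlusion, so I'll verify its world position.

```bash
python3 - <<'E'
from h import *
for n in ['w1','w8','w10']:
    p=pickle.load(open(f'pics/{n}.pkl','rb'));W=wworld(p);c=p['color'].astype(int);a=np.isfinite(W[:,:,0]);x,y,z=W[:,:,0],W[:,:,1],W[:,:,2]
    m=a&(c[:,:,0]>1.8*c[:,:,1])&(c[:,:,0]>110)&(c[:,:,2]<80)&(c[:,:,1]<70)&(x>500)&(x<590)&(abs(y+55)<40)&(z>26)&(z<60);print(n,'pen red',m.sum(),W[m].mean(0).round(1),W[m].min(0).round(1),W[m].max(0).round(1))
E
```

```text
w1 pen red 104 [556.8 -46.2  40.4] [532.9 -54.3  34.1] [589.  -35.8  46.6]
w8 pen red 41 [561.6 -43.7  38.3] [545.3 -49.9  34. ] [588.4 -36.1  43.7]
w10 pen red 389 [548.2 -51.8  42.8] [522.  -61.9  34.9] [589.5 -35.2  47. ]
```

The pen lies where it did: its far red end is at (589,-35.5) in all three pictures, and the rest differs only by occlusion. Handing in.

```bash
python3 -c "
from cell import ctrl
print(ctrl.finish_job())"
```

```text
the job is handed in; nothing more can be done
None
```

The wheel is pressed down on its shoulder and the clip is snapped in and released. I handed the job in at about 19.5 s of the 67 s allowed.

- **Wheel:** it gave way at about 4.5 N and seated with a last reading of 17 N. The hub face stayed at 71 to 72 mm afterwards.
- **Clip:** I slid it on along -y from beyond the free end. The push peaked at 8 N, then turned to a pull as it snapped. The arm ran on 1 to 2 mm with 3.4 N on it; I eased that off and let go with about zero force.
- **Last checks:** the grip stood 48.0 mm from the axle, and 48.5 mm a second later (48 is specified). Both bows look shut, with the same outer width as on the fitted clip. The gripper was clear above with no force on it.

**What disagreed:**
- **Tilt:** the new clip tilts about 4°, its grip end lower, while the fitted one lies level.
- **Early distance reading:** one reading right after release gave only 46 mm from grip to axle. I put that down to the grip's top being only partly picked out.
- **Things around:** some pixels near the pen and tubes changed. The pen's far end measured the same before and after, and the side view found both tubes in place, so I take these as shadows or the arm in the way. The eraser could not be confirmed by camera, but nothing went near it.

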